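# Push the stray carton back into its row on the stock shelf

### The arm

A 7-joint arm with a two-finger parallel gripper is mounted at the origin on the work surface. World frame = base frame: x ahead of the robot, y to its left, z up, the work surface at z = 0. Lengths are in m, angles in rad, forces in N, time in s.
With the tool pointing down it reaches from about 0.425 to 0.875 m from the base axis. Payload 4.7 kg.
Tool frame: the origin (TCP) lies midway between the tips of the shut fingers; the grasp point (between the pads) lies 19 mm behind it (ctrl.grip_point_offset is the distance from the TCP to the grasp point, in m); z points along the fingers, y is the line along which they close (so a half turn about z gives the same grasp; the last joint's range is limited). The gripper opens to 87 mm and grips with 3 to 60 N. Pads are 19 mm wide; open, the fingers measure 117 mm over their backs; the gripper's body (75 mm by 190 mm) begins 51 mm behind the grasp point.
Start: joints at [-1.172, 0.321, -0.07, 1.45, 0.023, 1.371, -0.057], TCP at [0.244, 0.602, 0.223] pointing down, gripper open.
Joint ranges: [-2.86, 2.86], [-0.3, 2.09], [-1.38, 1.24], [0.06, 2.45], [-1.56, 4.7], [0.09, 2.05], [-2.69, 2.69]. Speed limits (rad/s): [2.57, 2.57, 3.14, 3.14, 3.14, 3.14, 3.14].

### API

Orientations are given as a rotation vector (axis times angle).
In Python, from bench import ctrl gives the robot as it stands.
- The arm moves only by the tool move_arm, never from a script. Its argument "increments" is text: rows parted by semicolons, each of 7 numbers parted by spaces: the shift along the world's x, y, z in mm, then the turn, a rotation vector about the world's x, y, z in degrees, then the closure in counts, from 0 (fully open) to 255 (shut). A call has exactly 8 rows; each row shifts and turns the commanded pose from where the row before left it; what a row does not reach is not made up. A row lasts 1/12 s, in which the tool goes at most 41.7 mm and 7.16 degrees, less where a joint would pass 70% of its speed; a pose out of reach is approached as far as the arm can. A call with a gripper value outside its range is refused whole. The fingers move at their own pace and stop on an object; "grip_force" is the grip in N (left out, the last holds). Time passes only in rows, so rows that do not move let the fingers close, or fill a call up. It gives the time, the measured TCP pose, the force, the opening and the grip force at its end, in the units of the state.
- ctrl.get_state(): the state, without advancing time (a new reading comes with each control period).
- ctrl.get_image(name): name is "side" or "top" or "wrist"; returns a dict with "frame" (420x560x3 uint8, red, green, blue), "depth" (420x560 float32, m along the optical axis (not along the pixel's ray), 0 where there is no reading), "fx", "fy", "cx", "cy" (pixels), "position" and "orientation" of the camera in the world. Camera axes: x right, y down, z forward; pixel columns grow to the right and rows downward; lengths in m; the calibration is good to about 2 mm. A picture is of the moment at which its call begins.
- ctrl.close_job(): hands the job in; it is judged then, once.
Trained networks look in a picture, given as the dict that the camera call returned (one of the last four; its "shot" number tells which), for a name from the list of things; names that differ only in an ending like _2 or _b are one class to them, and where a whole thing is asked for, a point or a joint stands for the part that bears it (a point fixed in the world has none). Each returns a list of dicts, best first, with "score" (0 to 1); they miss things now and then, are a little off and sometimes report something else, mostly with a low value. They report only what shows in the picture. A call takes as long as a camera call. They do not tell look-alikes from the thing itself.
- ctrl.find_in(target, picture): "centre" ([x, y, z] in m, in world coordinates, good to about 4 mm: the middle of the surface that is visible of it).
- ctrl.silhouettes(target, picture): "region" (420x560 bool, what is visible of it).
The state is a dict: "time": time; "joint_positions": joint angles; "qd": joint speeds; "joint_torque": joint torques, N m; "position": TCP position; "tool_rot": TCP orientation; "ft_force": force on the tool from outside, world axes, zero at the start; "torque": the same for the moment, N m; "grip_width": opening from 0.0 (shut) to 1.0 (fully open); "grip_force": force on a finger pad.
Only numpy, scipy, OpenCV 4.12 (cv2) and the standard library are available. Lean on these libraries where they do the work, as an engineer would, in place of code of your own. Each camera call takes 0.05 s, during which the arm holds its last target. There are 200 camera calls.

### The job

One of the three disc cartons on the blue steel shelf tray has been left crooked, out in front of the row. Without picking it up, gently push it along the shelf into the empty place in the row: fully home against the rear ledge, square with the shelf and centred over that place's label. Do not disturb the other two cartons, the spray can or the cup wheel, and take the hand away at the end.

Things in the scene. Friction and masses are not known exactly. Their poses are not given: they have to be found in the camera images.
- carton: The stray yellow carton, the one standing out in front of the row: a closed box 90 mm deep (its x), 100 mm wide (its y) and 70 mm high, about 0.6 kg, standing loose on the shelf board. Origin at the centre of its underside. At the start it is turned by up to about 30 degrees either way from square with the tray. In its place it must stand with its axes parallel to the tray's (either way round).
- place: The empty place in the row, marked by a 70 mm wide white paper label in the sloping holder on the tray's front edge (all three places have such a label). Origin on the upper side of the shelf board, 2 mm short of where the carton's origin lies when the carton is centred in the place and touches the rear ledge; its axes are parallel to the tray's. It is the left, middle or right one of three places 122 mm apart along the tray's y.
- tray: The fixed blue steel shelf tray on the bench. Origin at bench height; its x points away from the robot towards the rear ledge, y to the left, z up. The board's upper side is 30 mm above the bench and runs from x = -180 mm to the rear ledge, whose inner face is at x = 140 mm and which rises 40 mm above the board. The middle place is at y = 0. End ledges 18 mm above the board have their inner faces at y = +202 and -202 mm. Turned by up to 7 degrees.
- neighbour_a: A yellow carton, same size as the stray one and a little heavier, loose, standing in the row in one of the other two places, its back at the rear ledge. Origin at the centre of its underside. 22 mm free on either side of the carton when it is centred next to it. Leave alone.
- neighbour_b: The other yellow carton that stands in the row, just like neighbour_a. Leave alone.
- spray_can: An upright aerosol can, 52 mm across and 145 mm high, grey with a red cap, on the bench beside the tray. Origin at the centre of its underside. Leave alone.
- cup_wheel: A terracotta-coloured grinding cup wheel, 72 mm across at the foot, 58 mm at the top and 40 mm high, on the bench on the tray's other side. Origin at the centre of its underside. Leave alone.
Things that resemble listed ones, but are neither listed nor needed, are in the scene too. What is shaped like the carton but pink is not meant.

How it is judged:
At the end, for the whole second after the job is handed in: The carton stands flat and at rest on the board in the empty place: its back within 6 mm of the rear ledge, its centre within 12 mm of the place's centre line, square with the tray within 0.08 rad; the other two cartons have moved less than 8 mm, the can and the cup wheel less than 15 mm (x of carton in the frame of place between -0.004 and 0.008 m and y of carton in the frame of place between -0.012 and 0.012 m and z of carton in the frame of place below 0.003 m and angle between the x axis of carton and the x axis of tray, either way round below 0.08 rad and angle between carton's own z axis and vertical below 0.03 rad and linear speed of carton below 0.01 m/s and distance of each of neighbour_a, neighbour_b from where it was at the start of the episode below 0.008 m and distance of each of spray_can, cup_wheel from where it was at the start of the episode below 0.015 m); the robot touches nothing.
It fails at once if the carton was lifted off the shelf or tipped (z of carton in the frame of place above 0.012 m or angle between carton's own z axis and vertical above 0.2 rad).
It fails at once if the carton was knocked along instead of gently pushed (faster than 0.5 m/s) (linear speed of carton above 0.5 m/s).
It fails at once if the carton was crushed (more than 60 N) (contact force between the fingers and carton above 60 N).
It fails at once if the neighbouring cartons were disturbed (distance of any of neighbour_a, neighbour_b from where it was at the start of the episode above 0.012 m).
It fails at once if the spray can or the cup wheel was disturbed (distance of any of spray_can, cup_wheel from where it was at the start of the episode above 0.02 m).
It also fails if it takes over 61 s, if anything falls off the work surface, if the arm or the gripper's body presses on something with over 40 N, if the wrist force passes 120 N, or if a joint passes its speed limit or range.

## Working session

There is one attempt and no reset: what is moved stays moved. The work goes in short steps, Python scripts to look and compute and a tool call to move; the robot and the scene stay as the last step left them, time stands still between calls to the robot, and variables do not carry over. Pictures are saved under pics/ and viewed, at most 10 in all, crops included, and the job is handed in when it is done.

Besides the shell and the picture viewer there is one more tool, called after "Request:" as name(argument=value, ...) on one line, values as JSON. move_arm: Moves the arm, as the interface text tells. Its arguments: {"type":"object","properties":{"increments":{"type":"string"},"grip_force":{"type":"number"}},"required":["increments"]}

```bash
ls; mkdir -p pics; cat > h.py <<'E'
import numpy as np, cv2
from scipy.spatial.transform import Rotation as R
from bench import ctrl
def rot(o):
    o=np.array(o,float)
    if o.shape==(3,3): return o
    return (R.from_rotvec(o) if o.size==3 else R.from_quat(o)).as_matrix()
def cloud(im):
    v,u=np.mgrid[0:420,0:560]; d=im["depth"]
    p=np.stack([(u-im["cx"])/im["fx"]*d,(v-im["cy"])/im["fy"]*d,d],-1)
    return p@rot(im["orientation"]).T+np.array(im["position"])
def save(im,n): cv2.imwrite("pics/"+n,im["frame"][:,:,::-1])
E
python3 - <<'E'
from h import *
ims={}
for n in("top","side"):
    im=ctrl.get_image(n); ims[n]=im
    print(n,im["position"],im["orientation"],im["fx"])
    C=cloud(im)
    for t in("carton","spray_can","cup_wheel","place","tray"):
        try:
            for r in ctrl.find_in(t,im): print(t,np.round(r["centre"],3),round(r["score"],2))
        except Exception as e: print(t,e)
cv2.imwrite("pics/a.png",cv2.resize(np.hstack([ims["top"]["frame"],ims["side"]["frame"]])[:,:,::-1],(800,300)))
save(ims["top"],"top.png")
s=ctrl.get_state(); print(s["position"],s["tool_rot"],s["time"])
E
```

```text
pics
top [0.38200628 0.00818353 1.06398229] [-2.13469095  2.09393389 -0.20861207] 464.80999801166655
carton [0.5   0.067 0.1  ] 0.92
carton [0.83  0.03  0.073] 0.78
carton [0.322 0.304 0.071] 0.61
spray_can [0.526 0.332 0.11 ] 0.72
cup_wheel [ 0.436 -0.352  0.04 ] 0.67
place [0.377 0.11  0.02 ] 0.75
tray [ 0.519 -0.012  0.032] 0.97
side [ 0.16038507 -0.39969873  0.72897868] [-2.27189238  0.95544267 -0.37301362] 405.92890837889945
carton [0.323 0.278 0.07 ] 0.96
carton [0.488 0.051 0.097] 0.91
carton [0.646 0.362 0.06 ] 0.87
carton [0.83  0.018 0.069] 0.69
spray_can [0.521 0.334 0.08 ] 0.91
cup_wheel [ 0.426 -0.367  0.039] 0.76
cup_wheel [ 0.484 -0.064  0.031] 0.21
place [0.378 0.107 0.019] 0.46
tray [ 0.483 -0.061  0.033] 0.57
[0.24401783 0.60247909 0.22260369] [6.00689284e-01 3.08359350e+00 1.33039093e-04] 0.6
```

View pics/top.png

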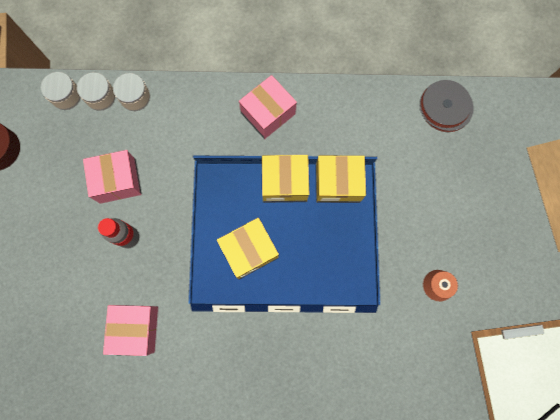

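View pics/a.png

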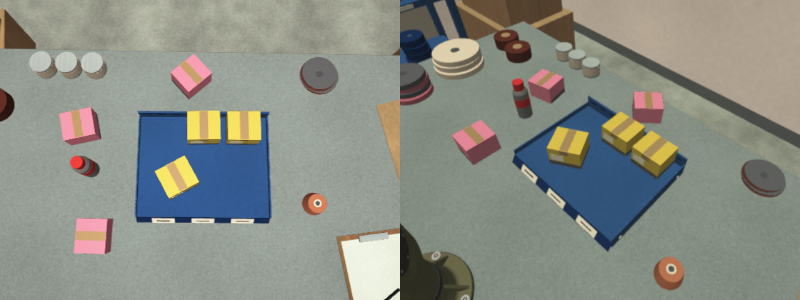

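The top view shows the stray yellow carton at (248,248). The neighbours are at (286,177) and (342,177), so the empty place is the left one, with its label at (229,309). Look-alikes are pink boxes at (268,103), (112,175) and (130,330), ruled out by colour. Next I'll measure poses and take the close crop.

```bash
cat >> h.py <<'E'
def rects(im,zlo=0.088,zhi=0.112):
    C=cloud(im); hsv=cv2.cvtColor(im["frame"],cv2.COLOR_RGB2HSV)
    m=(C[...,2]>zlo)&(C[...,2]<zhi)&(C[...,0]>.3)&(C[...,0]<.75)&(abs(C[...,1])<.27)&(im["depth"]>0)&(hsv[...,0]>5)&(hsv[...,0]<40)&(hsv[...,1]>60)
    n,l,st,_=cv2.connectedComponentsWithStats(m.astype(np.uint8))
    out=[]
    for i in range(1,n):
        if st[i,4]<400: continue
        P=C[l==i]; (cx,cy),(w,h),a=cv2.minAreaRect((P[:,:2]*1000).astype(np.float32))
        a=(a+45)%90-45
        out.append((round(cx,1),round(cy,1),round(w,1),round(h,1),round(a,2),round(np.median(P[:,2]),4)))
    return out
E
python3 - <<'E'
from h import *
im=ctrl.get_image("top"); C=cloud(im); save(im,"t2.png")
for r in rects(im): print(r)
hsv=cv2.cvtColor(im["frame"],cv2.COLOR_RGB2HSV)
blue=(hsv[...,0]>95)&(hsv[...,0]<125)&(hsv[...,1]>120)&(C[...,0]>.3)&(C[...,0]<.75)&(abs(C[...,1])<.3)
b=blue&(abs(C[...,2]-.03)<.006); P=(C[b][:,:2]*1000).astype(np.float32); print("board",cv2.minAreaRect(P))
b=blue&(abs(C[...,2]-.07)<.006); P=(C[b][:,:2]*1000).astype(np.float32); print("ledge",cv2.minAreaRect(P),len(P))
wh=(hsv[...,1]<50)&(hsv[...,2]>190)&(C[...,0]>.33)&(C[...,0]<.42)&(abs(C[...,1])<.25)
n,l,st,_=cv2.connectedComponentsWithStats(wh.astype(np.uint8))
for i in range(1,n):
    if st[i,4]>40: P=C[l==i]; print("label",P.mean(0).round(4),st[i,4],P.min(0).round(3),P.max(0).round(3))
cv2.imwrite("pics/crop.png",cv2.resize(im["frame"][140:320,180:390,::-1],None,fx=3,fy=3))
E
```

```text
(658.8, -10.6, 91.5, 98.8, 1.39, np.float64(0.0996))
(659.3, -131.6, 89.4, 100.2, 0.56, np.float64(0.0997))
(501.1, 66.4, 90.0, 99.5, 29.77, np.float64(0.0999))
board ((544.876220703125, -11.235397338867188), (326.43658447265625, 407.5176696777344), 0.9523804783821106)
ledge ((707.4331665039062, -10.952972412109375), (6.35572624206543, 407.5729675292969), 0.6919074058532715) 254
label [0.3742 0.1075 0.0371] 153 [0.368 0.008 0.002] [0.382 0.143 1.064]
label [ 0.3766 -0.0124  0.0288] 172 [ 0.37  -0.048  0.004] [0.382 0.021 1.064]
label [ 0.3767 -0.1347  0.0149] 152 [ 0.371 -0.169  0.004] [ 0.383 -0.101  0.026]
```

View pics/crop.png

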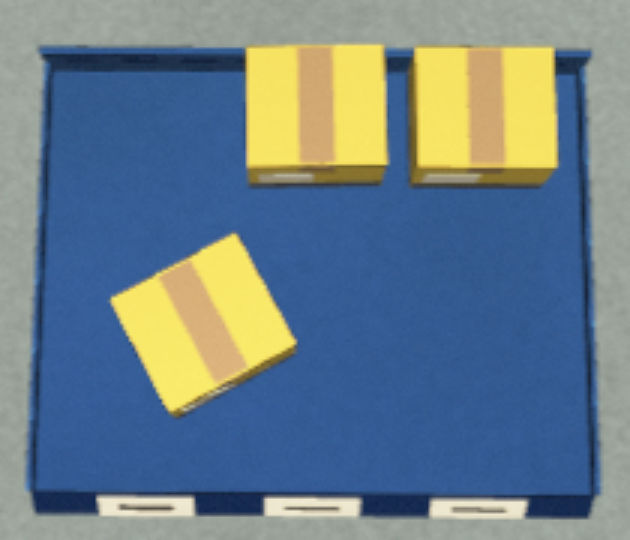

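The crop confirms the choice. The carton's x axis is at +29.8°, with its centre at (501,66) mm, and the goal is about (657,111) at +0.7°. That is almost a pure arc along its own x, so I'll push its front face with both partly shut fingers as a two-point pusher while turning the tool.

Request:
move_arm(increments="14 -38 0 0 0 6.5 110; 14 -38 0 0 0 6.5 110; 14 -38 0 0 0 6.5 110; 14 -38 0 0 0 6.5 110; 14 -38 0 0 0 6.5 110; 14 -38 0 0 0 6.5 110; 14 -38 0 0 0 6.5 110; 14 -38 0 0 0 6.5 110")

```text
time: 1.32
position: [0.3561, 0.2975, 0.2229]
tool_rot: [-0.815, 3.033, 0.001]
ft_force: [1.5, -0.4, 0.9]
grip_width: 0.582
grip_force: 0.0
```

Request:
move_arm(increments="15 -38 0 0 0 0 110; 15 -38 0 0 0 0 110; 15 -38 0 0 0 0 110; 12 -38 0 0 0 0 110; 10 -38 0 0 0 0 110; 10 -38 0 0 0 0 110; 5 -34 0 0 0 0 110; 0 0 0 0 0 0 110")

```text
time: 1.98
position: [0.4387, 0.0297, 0.2232]
tool_rot: [-0.791, 3.039, -0.003]
ft_force: [0.6, -0.9, -0.2]
grip_width: 0.567
grip_force: 0.0
```

```bash
cat > st.py <<'E'
from h import *
s=ctrl.get_state(); M=rot(s["tool_rot"]); y=M[:,1]
print("t",s["time"],"pos",np.round(np.array(s["position"])*1000,1),"yaw",np.degrees(np.arctan2(-y[0],y[1])).round(2),"z",M[:,2].round(3),"F",np.round(s["ft_force"],1),"w",s["grip_width"])
E
python3 st.py
```

```text
t 1.9833 pos [438.7  29.7 223.2] yaw 29.16 z [ 0.002 -0.002 -1.   ] F [ 0.6 -0.9 -0.2] w 0.5673446818511128
```

Request:
move_arm(increments="0 0 -30 0 0 0.6 110; 0 0 -30 0 0 0 110; 0 0 -30 0 0 0 110; 0 0 -30 0 0 0 110; 0 0 -25 0 0 0 110; 0 0 -15 0 0 0 110; 0 0 -11 0 0 0 110; 0 0 0 0 0 0 110")

```text
time: 2.65
position: [0.4357, 0.0373, 0.0495]
tool_rot: [0.822, -3.028, 0.0]
ft_force: [-0.1, 0.2, 0.4]
grip_width: 0.571
grip_force: 0.0
```

```bash
python3 st.py; python3 - <<'E'
from h import *
im=ctrl.get_image("side"); cv2.imwrite("pics/s1.png",cv2.resize(im["frame"][120:360,130:490,::-1],None,fx=2,fy=2))
E
```

```text
t 2.65 pos [435.7  37.3  49.5] yaw 30.38 z [-0.004 -0.001 -1.   ] F [-0.1  0.2  0.4] w 0.5709754210052946
```

View pics/s1.png

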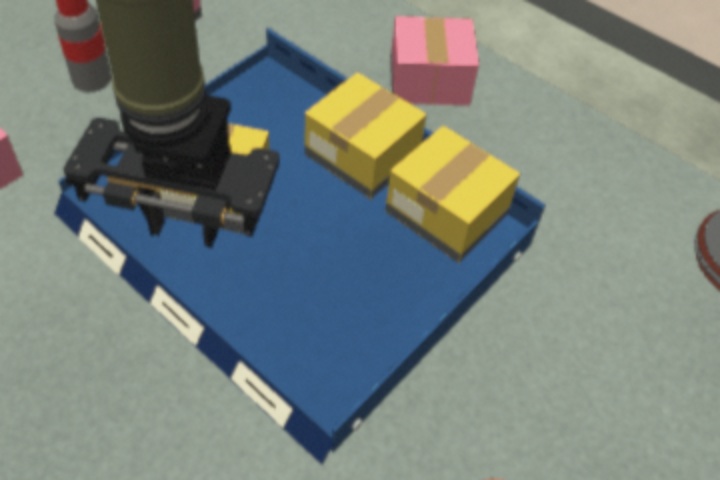

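Side view: the hand stands in front of the stray carton, at about (170,190) in the crop, and both fingers are clear of the board. I'll centre on the face and close in.

Request:
move_arm(increments="2 -3 0 0 0 -0.6 110; 2 -3 0 0 0 0 110; 2.5 1.5 0 0 0 0 110; 2.5 1.5 0 0 0 0 110; 2.5 1.5 0 0 0 0 110; 2.5 1.5 0 0 0 0 110; 1.7 1 0 0 0 0 110; 0 0 0 0 0 0 110")

```text
time: 3.37
position: [0.4537, 0.0388, 0.0517]
tool_rot: [-0.808, 3.036, -0.0]
ft_force: [-0.3, -0.3, -0.7]
grip_width: 0.566
grip_force: 0.0
```

```bash
python3 st.py; python3 -c "
from h import *
print(rects(ctrl.get_image('top')),rects(ctrl.get_image('side')))"
```

```text
t 3.3667 pos [453.7  38.8  51.7] yaw 29.81 z [ 0. -0. -1.] F [-0.3 -0.3 -0.7] w 0.5661846309128443
[(658.7, -10.4, 91.3, 98.6, 1.38, np.float64(0.0996)), (659.5, -131.4, 90.2, 100.3, 0.88, np.float64(0.0996))] [(660.4, -10.2, 92.4, 101.8, 2.12, np.float64(0.0994)), (661.3, -132.4, 92.6, 100.8, 0.68, np.float64(0.0994))]
```

Request:
move_arm(increments="1.7 1 0 0 0 0 110; 1.7 1 0 0 0 0 110; 2.4 1.8 0 0 0 -0.5 110; 2.4 1.8 0 0 0 -0.5 110; 2.4 1.8 0 0 0 -0.5 110; 2.4 1.8 0 0 0 -0.5 110; 2.4 1.8 0 0 0 -0.5 110; 2.4 1.8 0 0 0 -0.5 110")

```text
time: 4.13
position: [0.4684, 0.0499, 0.0511]
tool_rot: [0.724, -3.05, 0.0]
ft_force: [-9.1, -3.9, 6.4]
grip_width: 0.573
grip_force: 4.5
```

```bash
cat > look.py <<'E'
import sys
from h import *
exec(open("st.py").read().split("\n",1)[1])
for n in("top","side"):
    im=ctrl.get_image(n); C=cloud(im); hsv=cv2.cvtColor(im["frame"],cv2.COLOR_RGB2HSV)
    m=(abs(C[...,2]-.1)<.01)&(C[...,0]>.45)&(C[...,0]<.73)&(C[...,1]>.0)&(C[...,1]<.2)&(hsv[...,0]>5)&(hsv[...,0]<40)&(hsv[...,1]>60)
    k,l,st,cc=cv2.connectedComponentsWithStats(m.astype(np.uint8))
    for i in range(1,k):
        if st[i,4]>150:
            P=C[l==i]; (cx,cy),(w,h),a=cv2.minAreaRect((P[:,:2]*1000).astype(np.float32)); print(n,st[i,4],round(cx,1),round(cy,1),round(w,1),round(h,1),round((a+45)%90-45,1))
    if len(sys.argv)>1 and n==sys.argv[1]: cv2.imwrite("pics/"+sys.argv[2],cv2.resize(im["frame"][:,:,::-1],(800,600)))
E
python3 look.py
```

```text
t 4.1333 pos [468.4  49.9  51.1] yaw 26.72 z [-0.006 -0.002 -1.   ] F [-9.1 -3.9  6.4] w 0.5727235172025985
top 763 658.2 19.6 91.9 39.1 0.9
side 533 658.6 21.0 91.7 41.8 0.2
```

Request:
move_arm(increments="2.5 1.7 0 0 0 -0.54 110; 2.5 1.7 0 0 0 -0.54 110; 2.5 1.7 0 0 0 -0.54 110; 2.5 1.7 0 0 0 -0.54 110; 2.5 1.7 0 0 0 -0.54 110; 2.5 1.7 0 0 0 -0.54 110; 2.5 1.7 0 0 0 -0.54 110; 2.5 1.7 0 0 0 -0.54 110")

```text
time: 4.9
position: [0.4892, 0.0642, 0.051]
tool_rot: [0.61, -3.077, -0.0]
ft_force: [-6.2, -3.5, 3.3]
grip_width: 0.568
grip_force: 3.3
```

Request:
move_arm(increments="2.6 1.5 0 0 0 -0.54 110; 2.6 1.5 0 0 0 -0.54 110; 2.6 1.5 0 0 0 -0.54 110; 2.6 1.5 0 0 0 -0.54 110; 2.6 1.5 0 0 0 -0.54 110; 2.6 1.5 0 0 0 -0.54 110; 2.6 1.5 0 0 0 -0.54 110; 2.6 1.5 0 0 0 -0.54 110")

```text
time: 5.57
position: [0.5099, 0.0765, 0.051]
tool_rot: [0.494, -3.098, -0.0]
ft_force: [-7.4, -1.3, 3.1]
grip_width: 0.571
grip_force: 3.1
```

```bash
python3 look.py side s2.png
```

```text
t 5.5667 pos [509.9  76.5  51. ] yaw 18.12 z [-0.005 -0.001 -1.   ] F [-7.4 -1.3  3.1] w 0.5714110239430321
top 766 658.0 19.5 91.4 39.1 1.0
side 534 658.7 20.1 91.5 40.4 0.6
```

View pics/s2.png

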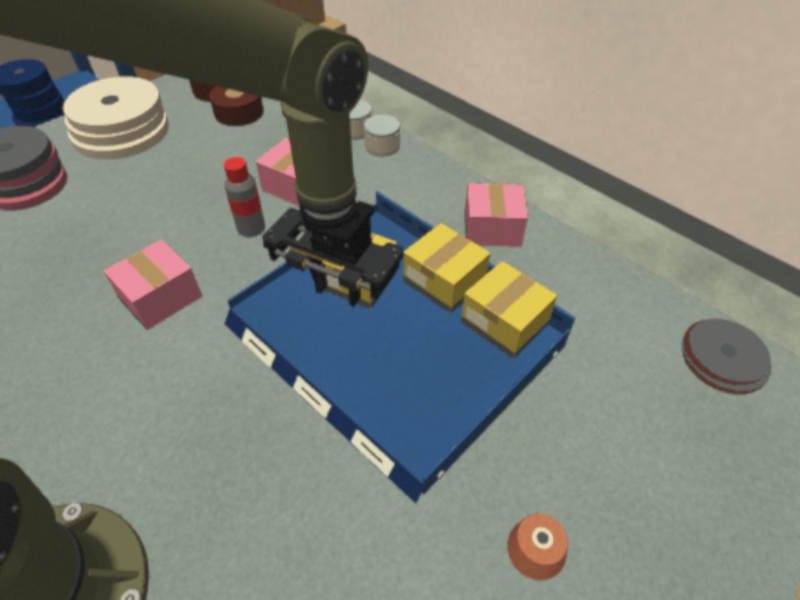

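In the side view the carton, at (355,285), follows with its face on both fingers. The neighbours are untouched. Carrying on.

Request:
move_arm(increments="2.7 1.3 0 0 0 -0.54 110; 2.7 1.3 0 0 0 -0.54 110; 2.7 1.3 0 0 0 -0.54 110; 2.7 1.3 0 0 0 -0.54 110; 2.7 1.3 0 0 0 -0.54 110; 2.7 1.3 0 0 0 -0.54 110; 2.7 1.3 0 0 0 -0.54 110; 2.7 1.3 0 0 0 -0.54 110")

```text
time: 6.33
position: [0.5339, 0.0875, 0.0514]
tool_rot: [0.377, -3.119, 0.0]
ft_force: [-1.6, -1.0, -2.6]
grip_width: 0.569
grip_force: 1.2
```

Request:
move_arm(increments="2.8 1.1 0 0 0 -0.54 110; 2.8 1.1 0 0 0 -0.54 110; 2.8 1.1 0 0 0 -0.54 110; 2.8 1.1 0 0 0 -0.54 110; 2.8 1.1 0 0 0 -0.54 110; 2.8 1.1 0 0 0 -0.54 110; 2.8 1.1 0 0 0 -0.54 110; 2.8 1.1 0 0 0 -0.54 110")

```text
time: 7.0
position: [0.5562, 0.0962, 0.0516]
tool_rot: [0.259, -3.131, -0.0]
ft_force: [-1.9, -0.5, -2.0]
grip_width: 0.571
grip_force: 1.3
```

```bash
python3 look.py
```

```text
t 7.0 pos [556.2  96.2  51.6] yaw 9.45 z [-0.  0. -1.] F [-1.9 -0.5 -2. ] w 0.5705874668611979
top 702 658.5 19.5 91.5 39.1 1.0
side 515 658.8 20.3 93.4 40.5 0.1
```

Backing off to check the carton before the last stretch.

Request:
move_arm(increments="-8 -1.5 0 0 0 0 110; -15 -2.5 0 0 0 0 110; -15 -2.5 5 0 0 0 110; -5 0 35 0 0 0 110; -5 0 35 0 0 0 110; -5 0 35 0 0 0 110; -5 0 35 0 0 0 110; -5 10 35 0 0 0 110")

```text
time: 7.77
position: [0.4933, 0.0971, 0.2343]
tool_rot: [-0.254, 3.128, 0.001]
ft_force: [1.7, -0.9, -0.1]
grip_width: 0.568
grip_force: 0.0
```

Request:
move_arm(increments="-5 25 5 0 0 0 110; -5 25 5 0 0 0 110; -5 25 5 0 0 0 110; -5 25 5 0 0 0 110; -5 25 0 0 0 0 110; -5 25 0 0 0 0 110; -5 25 0 0 0 0 110; 0 0 0 0 0 0 110")

```text
time: 8.43
position: [0.456, 0.2808, 0.2521]
tool_rot: [-0.272, 3.128, 0.006]
ft_force: [-0.0, -0.0, 0.5]
grip_width: 0.571
grip_force: 0.0
```

```bash
python3 look.py
```

```text
t 8.4333 pos [456.  280.8 252.1] yaw 9.94 z [ 0.001  0.004 -1.   ] F [-0.  -0.   0.5] w 0.5705633041110211
top 760 657.9 19.5 91.2 39.1 0.9
top 1936 610.5 105.6 90.6 99.3 9.4
side 1366 611.6 105.1 93.0 101.9 9.3
side 538 659.0 20.6 91.2 40.9 0.1
```

The carton tracked almost perfectly: now (611,105.5) at 9.4°, 55.4 mm ahead of the TCP. Going back for the last stretch.

Request:
move_arm(increments="10 -27 0 0 0 0 110; 10 -27 0 0 0 0 110; 10 -27 0 0 0 0 110; 10 -27 0 0 0 0 110; 10 -27 0 0 0 0 110; 10 -27 0 0 0 0 110; 10 -27 0 0 0 -0.5 110; 0 0 0 0 0 0 110")

```text
time: 9.2
position: [0.53, 0.076, 0.2526]
tool_rot: [-0.226, 3.13, -0.005]
ft_force: [-0.1, -0.1, 0.1]
grip_width: 0.568
grip_force: 0.0
```

Request:
move_arm(increments="0 0 -30 0 0 0 110; 0 0 -30 0 0 0 110; 0 0 -30 0 0 0 110; 0 0 -30 0 0 0 110; 0 0 -30 0 0 0 110; 0 0 -30 0 0 0 110; 0 0 -20 0 0 0 110; 0 0 0 0 0 0 110")

```text
time: 9.87
position: [0.5247, 0.0833, 0.0479]
tool_rot: [0.243, -3.125, 0.004]
ft_force: [-1.0, -0.7, 0.4]
grip_width: 0.573
grip_force: 0.0
```

```bash
python3 st.py
```

```text
t 9.8667 pos [524.7  83.3  47.9] yaw 8.88 z [-0.006 -0.003 -1.   ] F [-1.  -0.7  0.4] w 0.5730109811778241
```

Request:
move_arm(increments="2 3 1.5 0 0 0 110; 4 3 1.5 0 0 0.5 110; 5 2 0 0 0 0 110; 5 1.5 0 0 0 0 110; 4 1 0 0 0 0 110; 4 1 0 0 0 0 110; 3 0.5 0 0 0 0 110; 0 0 0 0 0 0 110")

```text
time: 10.53
position: [0.5558, 0.0977, 0.0547]
tool_rot: [-0.26, 3.13, -0.0]
ft_force: [-0.4, 0.4, -0.8]
grip_width: 0.566
grip_force: 0.0
```

```bash
python3 st.py
```

```text
t 10.5333 pos [555.8  97.7  54.7] yaw 9.5 z [ 0.001 -0.    -1.   ] F [-0.4  0.4 -0.8] w 0.5662775333576652
```

Request:
move_arm(increments="2.6 1 0 0 0 -0.55 110; 2.6 1 0 0 0 -0.55 110; 2.6 1 0 0 0 -0.55 110; 2.6 1 0 0 0 -0.55 110; 2.6 1 0 0 0 -0.55 110; 2.6 1 0 0 0 -0.55 110; 2.6 1 0 0 0 -0.55 110; 2.6 1 0 0 0 -0.55 110")

```text
time: 11.2
position: [0.5727, 0.1052, 0.0543]
tool_rot: [0.138, -3.132, 0.0]
ft_force: [-9.0, -1.5, 7.8]
grip_width: 0.568
grip_force: 4.7
```

Request:
move_arm(increments="2.6 0.9 0 0 0 -0.55 110; 2.6 0.9 0 0 0 -0.55 110; 2.6 0.9 0 0 0 -0.55 110; 2.6 0.9 0 0 0 -0.55 110; 2.6 0.9 0 0 0 -0.55 110; 2.6 0.9 0 0 0 -0.55 110; 2.6 0.9 0 0 0 -0.55 110; 2 0.9 0 0 0 -0.55 110")

```text
time: 11.87
position: [0.5932, 0.1125, 0.0543]
tool_rot: [0.018, -3.135, 0.0]
ft_force: [-8.7, -1.3, 7.8]
grip_width: 0.567
grip_force: 4.4
```

```bash
python3 st.py
```

```text
t 11.8667 pos [593.2 112.5  54.3] yaw 0.64 z [-0.007 -0.    -1.   ] F [-8.7 -1.3  7.8] w 0.567460441089308
```

Request:
move_arm(increments="1 0 0 0 0 0 110; 1 0 0 0 0 0 110; 1 0 0 0 0 0 110; 1 0 0 0 0 0 110; 1 0 0 0 0 0 110; 1 0 0 0 0 0 110; 1 0 0 0 0 0 110; 0 0 0 0 0 0 110")

```text
time: 12.53
position: [0.6002, 0.1129, 0.0543]
tool_rot: [0.019, -3.135, -0.0]
ft_force: [-8.0, -0.5, 6.2]
grip_width: 0.569
grip_force: 3.8
```

Request:
move_arm(increments="1 0 0 0 0 0 110; 1 0 0 0 0 0 110; 1 0 0 0 0 0 110; 0 0 0 0 0 0 110; 0 0 0 0 0 0 110; 0 0 0 0 0 0 110; 0 0 0 0 0 0 110; 0 0 0 0 0 0 110")

```text
time: 13.2
position: [0.6033, 0.113, 0.0543]
tool_rot: [0.019, -3.136, -0.0]
ft_force: [-7.0, 0.3, 5.5]
grip_width: 0.566
grip_force: 3.8
```

```bash
python3 st.py
```

```text
t 13.2 pos [603.3 113.   54.3] yaw 0.68 z [-0.006  0.    -1.   ] F [-7.   0.3  5.5] w 0.5661145999321238
```

Not at the ledge yet, as the force is still only sliding friction. I'll push a little further.

Request:
move_arm(increments="1 0 0 0 0 0 110; 1 0 0 0 0 0 110; 0.5 0 0 0 0 0 110; 0.5 0 0 0 0 0 110; 0 0 0 0 0 0 110; 0 0 0 0 0 0 110; 0 0 0 0 0 0 110; 0 0 0 0 0 0 110")

```text
time: 13.87
position: [0.6049, 0.113, 0.0543]
tool_rot: [0.019, -3.133, -0.001]
ft_force: [-12.2, -0.6, 9.5]
grip_width: 0.566
grip_force: 5.9
```

```bash
python3 st.py
```

```text
t 13.8667 pos [604.9 113.   54.3] yaw 0.69 z [-0.009  0.    -1.   ] F [-12.2  -0.6   9.5] w 0.5657768279434773
```

Request:
move_arm(increments="1 0 0 0 0 0 110; 1 0 0 0 0 0 110; 0 0 0 0 0 0 110; 0 0 0 0 0 0 110; 0 0 0 0 0 0 110; 0 0 0 0 0 0 110; 0 0 0 0 0 0 110; 0 0 0 0 0 0 110")

```text
time: 14.53
position: [0.6047, 0.113, 0.0543]
tool_rot: [0.019, -3.128, -0.001]
ft_force: [-19.4, -1.4, 14.9]
grip_width: 0.567
grip_force: 9.0
```

Request:
move_arm(increments="-3 0 0 0 0 0 110; -5 0 0 0 0 0 110; -12 0 0 0 0 0 110; -20 0 0 0 0 0 110; -20 0 5 0 0 0 110; -5 0 35 0 0 0 110; -5 0 35 0 0 0 110; -5 0 35 0 0 0 110")

```text
time: 15.2
position: [0.5351, 0.1125, 0.1654]
tool_rot: [0.018, -3.141, 0.001]
ft_force: [0.6, 1.3, 0.4]
grip_width: 0.569
grip_force: 0.0
```

Request:
move_arm(increments="-10 0 35 0 0 0 110; -10 20 25 0 0 0 110; -10 25 20 0 0 0 110; -10 25 0 0 0 0 110; -10 25 0 0 0 0 110; -5 25 0 0 0 0 110; -5 25 0 0 0 0 110; 0 0 0 0 0 0 110")

```text
time: 15.87
position: [0.4736, 0.2643, 0.2443]
tool_rot: [0.032, -3.141, -0.005]
ft_force: [-0.0, 0.3, -0.3]
grip_width: 0.57
grip_force: 0.0
```

```bash
python3 look.py top t3.png; python3 -c "
from h import *
im=ctrl.get_image('top')
for r in rects(im)+rects(ctrl.get_image('side')): print(r)
for t in('spray_can','cup_wheel'): print(t,[np.round(r['centre'],3) for r in ctrl.find_in(t,im)])
C=cloud(im);hsv=cv2.cvtColor(im['frame'],cv2.COLOR_RGB2HSV)
b=(hsv[...,0]>95)&(hsv[...,0]<125)&(hsv[...,1]>120)&(C[...,0]>.68)&(C[...,0]<.75)&(abs(C[...,1])<.3)&(abs(C[...,2]-.07)<.006)
print('ledge',cv2.minAreaRect((C[b][:,:2]*1000).astype(np.float32)))
wh=(hsv[...,1]<50)&(hsv[...,2]>190)&(C[...,0]>.33)&(C[...,0]<.42)&(abs(C[...,1])<.25)&(C[...,2]<.1)
n,l,st,_=cv2.connectedComponentsWithStats(wh.astype(np.uint8))
for i in range(1,n):
    if st[i,4]>40: P=C[l==i]; print('label',P[:,1].min().round(3),P[:,1].max().round(3),P.mean(0).round(4))
"
```

```text
t 15.8667 pos [473.6 264.3 244.3] yaw 1.16 z [-0.001  0.003 -1.   ] F [-0.   0.3 -0.3] w 0.5695765046870047
top 1897 658.8 112.2 90.6 99.9 0.7
top 762 657.8 19.5 91.1 39.1 1.0
side 1264 661.4 111.5 94.5 102.0 0.3
side 539 659.5 20.0 91.6 41.2 2.1
(658.9, 112.2, 90.8, 100.0, 1.02, np.float64(0.0997))
(659.2, -10.5, 92.2, 98.7, 1.4, np.float64(0.0997))
(659.6, -131.5, 90.3, 100.2, 0.38, np.float64(0.0996))
(661.0, 111.1, 92.3, 102.4, 0.77, np.float64(0.0994))
(660.1, -10.3, 92.1, 101.4, 1.98, np.float64(0.0994))
(661.7, -132.2, 92.6, 100.8, 0.89, np.float64(0.0993))
spray_can []
cup_wheel [array([ 0.434, -0.349,  0.038])]
ledge ((707.7738037109375, -10.402297973632812), (6.727509021759033, 406.3558654785156), 0.6278280019760132)
label 0.074 0.143 [0.3737 0.1084 0.0156]
label -0.048 0.021 [ 0.3759 -0.0137  0.0153]
label -0.17 -0.101 [ 0.3768 -0.1357  0.0149]
```

View pics/t3.png

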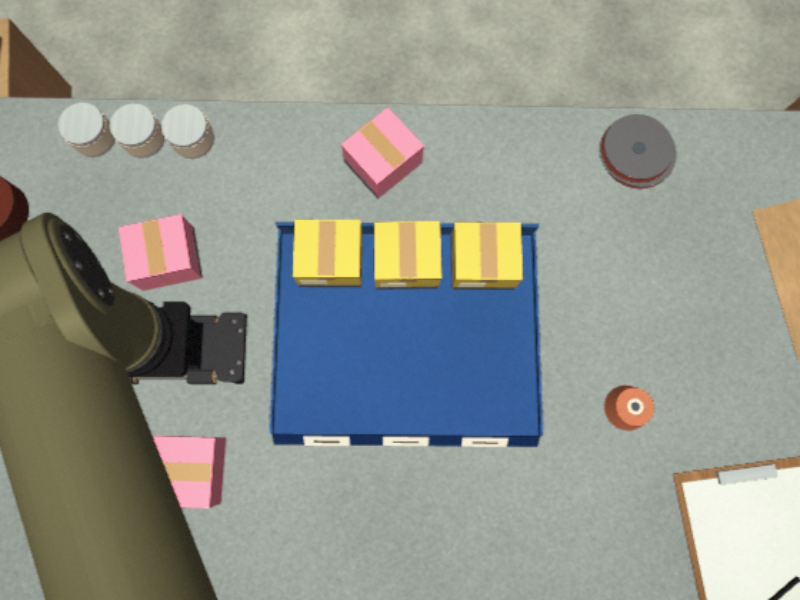

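The carton is in the row at (327,253), square at about 0.7–1°, against the ledge and centred on its label. The neighbours haven't moved and the hand is clear. Handing in.

```bash
python3 -c "
from bench import ctrl
print(ctrl.close_job())"
```

```text
the job is handed in; nothing more can be done
None
```

The stray carton was pushed home into the left place, square, centred and against the rear ledge, with no measurable shift of the neighbours; the job is handed in, but no verdict came back, and the spray can was hidden in the last view, so it was not re-measured.

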